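# Fit the centre slices to the mini wood-slice clocks

### The arm

A 6-joint arm with a two-finger parallel gripper is mounted at the origin on the work surface. World frame = base frame: x ahead of the robot, y to its left, z up, the work surface at z = 0. Lengths are in m, angles in rad, forces in N, time in s.
With the tool pointing down it reaches from about 0.25 to 0.775 m from the base axis. Payload 4 kg.
Tool frame: the origin (TCP) lies midway between the tips of the shut fingers; the grasp point (between the pads) lies 19 mm behind it; z points along the fingers, x is the direction in which the jaws open and shut, and the axes are right-handed (so a half turn about z gives the same grasp; the last joint's range is limited). The gripper opens to 94 mm and grips with 3 to 60 N. Pads are 16 mm wide; open, the fingers measure 119 mm over their backs; the gripper's body (75 mm by 177 mm) begins 78 mm behind the grasp point.
Start: joints at [1.234, 0.087, 1.371, -0, 1.684, -0.103], TCP at [0.127, 0.535, 0.206] pointing down, gripper open.
Joint ranges: [-3.1, 3.1], [-0.76, 2.03], [0.27, 2.55], [-1.08, 4.22], [0.17, 2.65], [-2.57, 2.57]. Speed limits (rad/s): [2.79, 2.79, 3.14, 3.14, 3.14, 3.14].

### API

Orientations are given as [roll, pitch, yaw] about the fixed x, y, z axes, in that order (R = Rz(yaw) Ry(pitch) Rx(roll)).
In Python, from bench import * gives the robot as it stands.
- The arm moves only by the tool send_rows, never from a script. Its argument "rows" is one flat list of numbers, 7 for each row, row after row: the shift along the world's x, y, z in mm, then the turn, a rotation vector about the world's x, y, z in degrees, then the opening, from 0 (shut) to 1 (fully open). A call has exactly 8 rows; each row shifts and turns the commanded pose from where the row before left it; what a row does not reach is not made up. A row lasts 1/8 s, in which the tool goes at most 62.5 mm and 10.7 degrees, less where a joint would pass 70% of its speed; a pose out of reach is approached as far as the arm can. A call is refused whole if a number of a shift passes 62.5 or a number of a turn 10.7, either way. A call with a gripper value outside its range is refused whole. The fingers move at their own pace and stop on an object; the grip force is fixed at half the most. Time passes only in rows, so rows that do not move let the fingers close, or fill a call up. It gives the time, the measured TCP pose, the force and the opening at its end, in the units of the state.
- get_obs(): the state, without advancing time (a new reading comes with each control period).
- snapshot(name): name is "side" or "top"; returns a dict with "color" (480x640x3 uint8, red, green, blue), "intrinsics" (3x3 intrinsics, pixels), "rvec" (rotation vector, rad) and "tvec" (3), from world to camera coordinates, as OpenCV has them. Camera axes: x right, y down, z forward; pixel columns grow to the right and rows downward; lengths in m; the calibration is good to about 2 mm. A picture is of the moment at which its call begins. There is no depth.
- close_job(): hands the job in, once; it reports no verdict.
The state is a dict: "time": time; "joint_positions": joint angles; "qvel": joint speeds; "joint_torque": joint torques, N m; "tool_pos": TCP position; "ee_rot": TCP orientation; "wrist_force": force on the tool from outside, world axes, zero at the start; "wrist_torque": the same for the moment, N m; "width": finger opening in m.
Only numpy, scipy, OpenCV 4.12 (cv2) and the standard library are available. Lean on these libraries where they do the work, as an engineer would, in place of code of your own. Each camera call takes 0.05 s, during which the arm holds its last target.

### The job

Put each of the four loose, stained wood slices flat and stained side up on the mini clock base whose painted circle matches it in both colour and size, centred on that circle and any way round. Set each one down gently rather than dropping it, and leave the paint jar and the glue bottle standing where they are.

Things in the scene. Friction and masses are not known exactly. Their poses are not given: they have to be found in the camera images.
- slice_red_large_center (a point): large loose slice of a round branch: an upright disc 60 mm in diameter and 32 mm tall, dark bark around its side, red-stained top face with growth rings and a narrow pale edge and a small black spindle hole; it lies flat on the table. The point is its centre, 16 mm above its underside; z is its axis, up. About 60 g, rigid; plain to grip across the bark from above
- slice_red_small_center (a point): small loose slice of a round branch: an upright disc 40 mm in diameter and 32 mm tall, dark bark around its side, red-stained top face with growth rings and a narrow pale edge and a small black spindle hole; it lies flat on the table. The point is its centre, 16 mm above its underside; z is its axis, up. About 30 g, rigid; plain to grip across the bark from above
- slice_green_large_center (a point): large loose slice of a round branch: an upright disc 60 mm in diameter and 32 mm tall, dark bark around its side, green-stained top face with growth rings and a narrow pale edge and a small black spindle hole; it lies flat on the table. The point is its centre, 16 mm above its underside; z is its axis, up. About 60 g, rigid; plain to grip across the bark from above
- slice_green_small_center (a point): small loose slice of a round branch: an upright disc 40 mm in diameter and 32 mm tall, dark bark around its side, green-stained top face with growth rings and a narrow pale edge and a small black spindle hole; it lies flat on the table. The point is its centre, 16 mm above its underside; z is its axis, up. About 30 g, rigid; plain to grip across the bark from above
- clock_red_large_top (a point): mini clock base for the large red slice: round brown wooden disc 120 mm in diameter and 8 mm thick, fixed to the table, with a ring of pale veneer-thin slices (under 2 mm, no obstacle) near its rim and in its middle a solid red painted circle 66 mm in diameter with a thin white edge. The point is the centre of the painted circle on the disc's flat top, 8 mm above the table; z is up
- clock_red_small_top (a point): mini clock base for the small red slice: round brown wooden disc 120 mm in diameter and 8 mm thick, fixed to the table, with a ring of pale veneer-thin slices (under 2 mm, no obstacle) near its rim and in its middle a solid red painted circle 46 mm in diameter with a thin white edge. The point is the centre of the painted circle on the disc's flat top, 8 mm above the table; z is up
- clock_green_large_top (a point): mini clock base for the large green slice: round brown wooden disc 120 mm in diameter and 8 mm thick, fixed to the table, with a ring of pale veneer-thin slices (under 2 mm, no obstacle) near its rim and in its middle a solid green painted circle 66 mm in diameter with a thin white edge. The point is the centre of the painted circle on the disc's flat top, 8 mm above the table; z is up
- clock_green_small_top (a point): mini clock base for the small green slice: round brown wooden disc 120 mm in diameter and 8 mm thick, fixed to the table, with a ring of pale veneer-thin slices (under 2 mm, no obstacle) near its rim and in its middle a solid green painted circle 46 mm in diameter with a thin white edge. The point is the centre of the painted circle on the disc's flat top, 8 mm above the table; z is up
- paint_jar_center (a point): bystander: small white jar with a yellow cap, 36 mm in diameter, 55 mm tall, standing loose among the bases and slices. The point is its centre, half-way up
- glue_bottle_center (a point): bystander: white bottle with an orange cap, 52 mm in diameter, 130 mm tall, standing loose beyond the work on the far side. The point is its centre, half-way up

How it is judged:
At the end, for the whole second after the job is handed in: Each slice rests on the base of its own colour and size, centred within 12 mm of the painted circle's centre, its centre 12 to 20 mm above the base's top, flat within 0.1 rad, stained side up, released, at rest; jar and bottle within 15 mm of where they stood (horizontal distance between slice_red_large_center and clock_red_large_top below 0.012 m and z of slice_red_large_center in the frame of clock_red_large_top between 0.012 and 0.02 m and angle between each of slice_red_large_center, slice_red_small_center, slice_green_large_center, slice_green_small_center's own z axis and vertical below 0.1 rad and linear speed of each of slice_red_large, slice_red_small, slice_green_large, slice_green_small below 0.02 m/s and horizontal distance between slice_red_small_center and clock_red_small_top below 0.012 m and z of slice_red_small_center in the frame of clock_red_small_top between 0.012 and 0.02 m and horizontal distance between slice_green_large_center and clock_green_large_top below 0.012 m and z of slice_green_large_center in the frame of clock_green_large_top between 0.012 and 0.02 m and horizontal distance between slice_green_small_center and clock_green_small_top below 0.012 m and z of slice_green_small_center in the frame of clock_green_small_top between 0.012 and 0.02 m and distance of each of paint_jar_center, glue_bottle_center from where it was at the start of the episode below 0.015 m); the robot touches nothing.
It fails at once if a slice is dropped (comes down on the base or table faster than 0.6 m/s) ((height (world z) of slice_red_large_center below 0.045 m and linear speed of slice_red_large above 0.6 m/s) or (height (world z) of slice_red_small_center below 0.045 m and linear speed of slice_red_small above 0.6 m/s) or (height (world z) of slice_green_large_center below 0.045 m and linear speed of slice_green_large above 0.6 m/s) or (height (world z) of slice_green_small_center below 0.045 m and linear speed of slice_green_small above 0.6 m/s)).
It fails at once if the paint jar is pushed more than 15 mm or tipped (distance of paint_jar_center from where it was at the start of the episode above 0.015 m or angle between paint_jar_center's own z axis and vertical above 0.35 rad).
It fails at once if the glue bottle is pushed more than 15 mm or tipped (distance of glue_bottle_center from where it was at the start of the episode above 0.015 m or angle between glue_bottle_center's own z axis and vertical above 0.35 rad).
It also fails if it takes over 96 s, if anything falls off the work surface, if the arm or the gripper's body presses on something with over 40 N, if the wrist force passes 120 N, or if a joint passes its speed limit or range.

## Working session

There is one attempt and no reset: what is moved stays moved. The work goes in short steps, Python scripts to look and compute and a tool call to move; the robot and the scene stay as the last step left them, time stands still between calls to the robot, and variables do not carry over. Pictures are saved under pics/ and viewed, and the job is handed in when it is done.

Besides the shell and the picture viewer there is one more tool, called after "Request:" as a command line: name --argument value ..., lists and objects as JSON in quotes. send_rows: Moves the arm, as the interface text tells. Its arguments: {"type":"object","properties":{"rows":{"type":"array","items":{"type":"number"}}},"required":["rows"]}

```bash
mkdir -p pics; cat > h.py <<'E'
from bench import *
import numpy as np, cv2
def snap(n,f):
    s=snapshot(n); cv2.imwrite('pics/'+f,s['color'][:,:,::-1]); return s
def P(s):
    R,_=cv2.Rodrigues(np.array(s['rvec'],float)); return np.array(s['intrinsics'])@np.c_[R,np.array(s['tvec']).reshape(3)]
def onz(s,uv,z):
    p=P(s); A=p[:,[0,1,3]].copy(); A[:,2]+=p[:,2]*z
    h=np.linalg.solve(A,[uv[0],uv[1],1]); return h[:2]/h[2]
def tri(a,ua,b,ub):
    X=cv2.triangulatePoints(P(a),P(b),np.array(ua,float).reshape(2,1),np.array(ub,float).reshape(2,1)); return (X[:3]/X[3]).ravel()
E
python3 - <<'E'
from h import *
import pickle
a=snap('top','top0.png');b=snap('side','side0.png');pickle.dump((a,b),open('s0.pkl','wb'))
for s in(a,b):
    R,_=cv2.Rodrigues(np.array(s['rvec'],float));print(-R.T@np.array(s['tvec']).ravel(),R[2],s['intrinsics'])
o=get_obs();print(o['time'],o['tool_pos'],o['ee_rot'],o['width'])
E
```

```text
[ 0.50783972 -0.00895933  1.32627459] [ 0.06871047 -0.00326058 -0.99763131] [[586.02558504   0.         320.40726779]
 [  0.         586.02558504 234.90133497]
 [  0.           0.           1.        ]]
[ 0.3877331  -0.78540579  0.67629501] [ 0.21444013  0.78209459 -0.58510126] [[543.64566137   0.         314.79962752]
 [  0.         543.64566137 234.74862579]
 [  0.           0.           1.        ]]
0.1 [0.12726567 0.53456694 0.20445207] [-3.14140567e+00  1.91906485e-03  1.33697225e+00] 0.09403241568157646
```

View pics/top0.png

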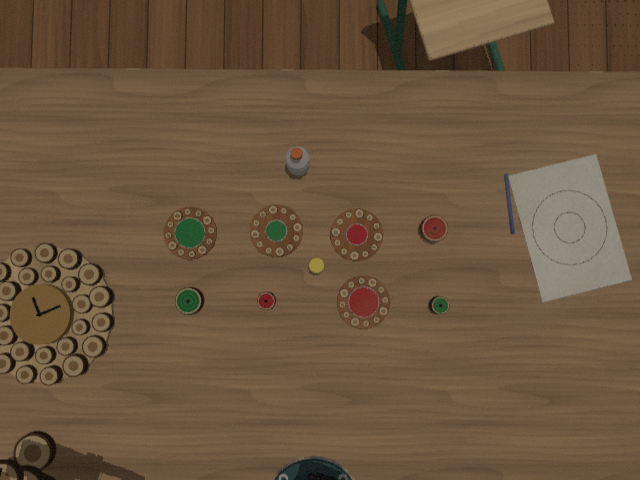

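View pics/side0.png

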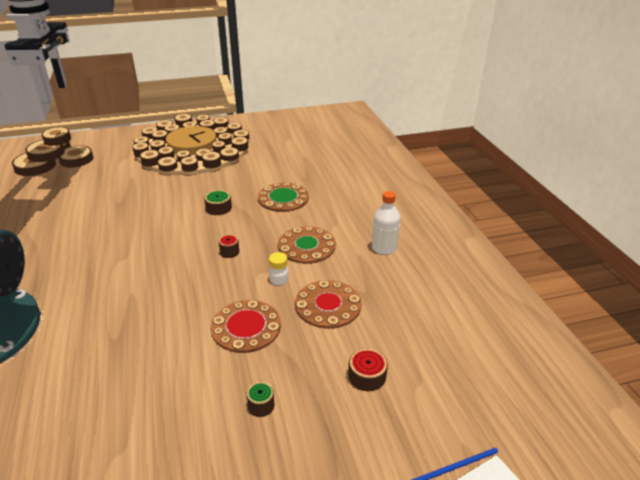

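The top view shows four bases at about (190,233) green large, (276,231) green small, (357,235) red small and (364,302) red large. The slices are at (434,229) red large, (266,300) red small, (189,301) green large and (440,305) green small. The jar is at (316,266) and the bottle at (297,158). Next I'll measure them from enlarged crops and by colour.

```bash
cat > m.py <<'E'
from h import *
def blobs(s,name,sh=None):
    c=s['color'].astype(int);r,g,b=c[...,0],c[...,1],c[...,2]
    out=[]
    for col,m in(('red',(r>110)&(g<60)&(b<75)&(r-g>80)),('green',(g>70)&(g-r>35)&(g-b>20)),('yel',(r>150)&(g>130)&(b<90))):
        m=cv2.morphologyEx(m.astype(np.uint8),cv2.MORPH_CLOSE,np.ones((5,5)))
        n,_,st,ce=cv2.connectedComponentsWithStats(m)
        for i in range(1,n):
            if st[i,4]>=40: out.append((col,ce[i],st[i]))
    return out
E
python3 - <<'E'
from m import *
import pickle
a,b=pickle.load(open('s0.pkl','rb'))
for n,s in(('top',a),('side',b)):
    for c,ce,st in blobs(s,n): print(n,c,ce.round(1),st)
im=a['color'][195:335,150:460,::-1];cv2.imwrite('pics/topc.png',cv2.resize(im,None,fx=2.5,fy=2.5,interpolation=2))
im=b['color'][180:420,190:410,::-1];cv2.imwrite('pics/sidec.png',cv2.resize(im,None,fx=2.5,fy=2.5,interpolation=2))
E
```

```text
top red [356.1 234.1] [347 225  19  19 266]
top red [356.  293.7] [351 288  14  17  59]
top red [265.6 300.8] [259 296  13  11  80]
top green [189.3 232.5] [175 219  29  28 620]
top green [275.7 230.3] [266 221  20  19 291]
top green [187.6 300.6] [177 290  22  22 373]
top green [439.9 305.1] [433 299  14  13 137]
top yel [316. 265.] [310 259  13  13 138]
side red [227.9 239.5] [221 236  15   8  94]
side red [327.7 301. ] [316 294  24  15 288]
side red [245.3 323.2] [227 311  37  26 737]
side red [367.9 362.3] [353 351  31  24 570]
side green [282.9 194.8] [270 188  27  14 299]
side green [216.9 196.1] [207 191  21  11 172]
side green [306.3 242.3] [296 237  22  12 207]
side green [259.5 392. ] [249 384  22  17 301]
side yel [204.6   8.3] [191   7  24   5  43]
side yel [179.5 112.5] [170 109  16   9  72]
side yel [190.2 135.8] [ 149  116   81   40 1148]
side yel [ 64.1 123.9] [ 43 118  56  17 126]
side yel [ 36.7 142.9] [ 31 139  11  10  53]
side yel [230.5 152.5] [226 147  16   9  48]
side yel [188.6 157.9] [186 155   6   7  41]
side yel [295.9 186.6] [280 182  29  13  77]
side yel [262.6 197.7] [257 189  15  17  79]
side yel [465.9 219.7] [457 209  18  23 111]
side yel [329.  237.1] [323 231  13  12  66]
side yel [277.2 255.4] [262 234  31  35 453]
side yel [ 35.1 284.3] [ 31 270   8  26  97]
side yel [353.2 294.8] [344 284  18  25 159]
side yel [243.8 303.3] [233 300  22   8  66]
side yel [264.  304.9] [260 301   9  10  41]
side yel [303.  306.6] [299 300  10  16  53]
side yel [275.  319.8] [268 310  14  18  88]
side yel [214.9 328.4] [210 322  13  12  45]
side yel [583.9 353. ] [566 337  31  32 207]
side yel [609.3 383.3] [596 365  29  40 263]
side yel [329.  440.5] [312 393  31  87 396]
```

View pics/topc.png

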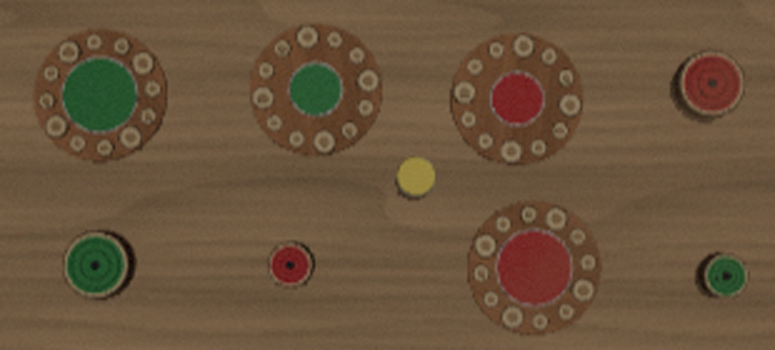

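View pics/sidec.png

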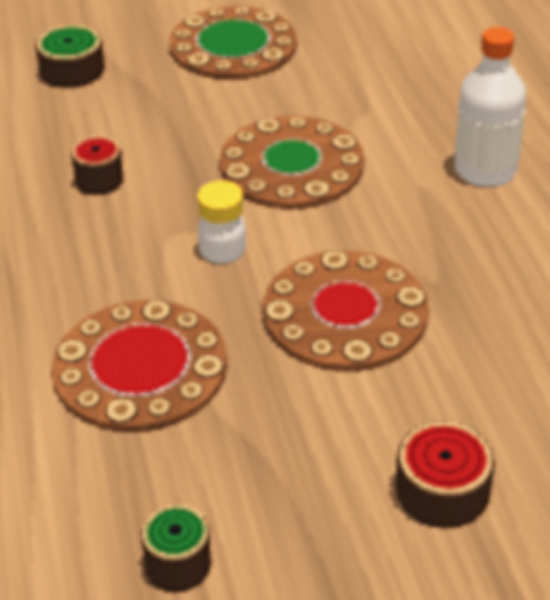

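The enlarged crops put the spindle holes and circle centres on the colour centroids. Triangulating those points now.

```bash
python3 - <<'E'
from h import *
import pickle
a,b=pickle.load(open('s0.pkl','rb'))
pts={'sGL':((187.4,300.7),(217.1,196.1)),'sRS':((265.7,300.8),(228,239.6)),'sGS':((440,305.1),(259.6,391.8)),'sRL':((434.4,228),(367.8,362)),
'bGL':((189.4,232.5),(282.9,194.8)),'bGS':((275.8,230.4),(306.3,242.3)),'bRS':((356.2,234.1),(327.7,301)),'bRL':((363.3,301.9),(245.3,323.2)),'jar':((316,265.2),(277.7,259)),'bot':((296.5,153.5),(389,195))}
for k,(u,v) in pts.items():
    z=dict(s=.032,b=.008,j=.055).get(k[0],.13) if k!='bot' else .13
    print(k,tri(a,u,b,v).round(4),onz(a,u,z).round(4),onz(b,v,z).round(4))
E
```

```text
sGL [0.4508 0.2779 0.0316] [0.4503 0.2778] [0.4514 0.2771]
sRS [0.4515 0.106  0.0319] [0.4511 0.106 ] [0.452  0.1058]
sGS [ 0.4442 -0.2771  0.0315] [ 0.4441 -0.277 ] [ 0.4442 -0.2775]
sRL [ 0.6141 -0.266   0.0315] [ 0.614  -0.2658] [ 0.6141 -0.2664]
bGL [0.6025 0.282  0.0079] [0.6021 0.282 ] [0.6029 0.2817]
bGS [0.6085 0.0874 0.0077] [0.6081 0.0874] [0.6087 0.0869]
bRS [ 0.6012 -0.094   0.0076] [ 0.601 -0.094] [ 0.6012 -0.0945]
bRL [ 0.4491 -0.1103  0.0078] [ 0.449  -0.1102] [ 0.4492 -0.1105]
jar [ 0.5301 -0.004   0.05  ] [ 0.5295 -0.004 ] [ 0.5295 -0.0104]
bot [0.7601 0.0374 0.1267] [0.7584 0.0376] [0.759  0.0325]
```

Triangulated heights are about 32 mm for the slice tops and 8 mm for the bases, which matches the text. Moving above the large green slice.

Request:
send_rows --rows '[40,-32,-10,0,0,0,1,40,-32,-10,0,0,0,1,40,-32,-10,0,0,0,1,40,-32,-10,0,0,0,1,41,-32,-10,0,0,0,1,41,-32,-10,0,0,0,1,41,-32,-10,0,0,0,1,41,-32,-10,0,0,0,1]'

```text
time: 1.1
tool_pos: [0.4523, 0.2777, 0.1247]
ee_rot: [-3.141, 0.0, 1.337]
wrist_force: [0.3, 0.8, 0.0]
width: 0.0939
```

Request:
send_rows --rows '[-1.5,0,-30,0,0,0,1,0,0,-30,0,0,0,1,0,0,-25,0,0,0,1,0,0,-20,0,0,0,1,0,0,-13,0,0,0,1,0,0,0,0,0,0,1,0,0,0,0,0,0,1,0,0,0,0,0,0,0.5]'

```text
time: 2.1
tool_pos: [0.4507, 0.2794, 0.0086]
ee_rot: [3.14, -0.001, 1.337]
wrist_force: [-0.4, -0.4, 0.7]
width: 0.0874
```

Request:
send_rows --rows '[0,0,0,0,0,0,0,0,0,0,0,0,0,0,0,0,0,0,0,0,0,0,0,0,0,0,0,0,0,0,0,0,0,0,0,0,0,0,0,0,0,0,0,0,0,0,0,0,0,0,0,0,0,0,0,0]'

```text
time: 3.1
tool_pos: [0.45, 0.279, 0.0077]
ee_rot: [3.141, -0.0, 1.337]
wrist_force: [-0.0, -0.1, 2.5]
width: 0.0597
```

Request:
send_rows --rows '[0,0,15,0,0,0,0,0,0,30,0,0,0,0,0,0,25,0,0,0,0,38,1,0,0,0,0,0,38,1,0,0,0,0,0,38,1,0,0,0,0,0,38.5,0,0,0,0,0,0,0,0,0,0,0,0,0]'

```text
time: 4.1
tool_pos: [0.6045, 0.2816, 0.0771]
ee_rot: [3.141, -0.0, 1.335]
wrist_force: [-1.0, -0.4, -1.3]
width: 0.0597
```

Request:
send_rows --rows '[-1,0,-20,0,0,0,0,0,0,-18,0,0,0,0,0,0,-12,0,0,0,0,0,0,-6,0,0,0,0,0,0,-3,0,0,0,0,0,0,-2,0,0,0,0,0,0,0,0,0,0,0,0,0,0,0,0,0,0]'

```text
time: 5.1
tool_pos: [0.6018, 0.2821, 0.017]
ee_rot: [3.141, -0.001, 1.337]
wrist_force: [-1.1, -0.1, -0.7]
width: 0.0595
```

Request:
send_rows --rows '[0,0,-0.5,0,0,0,0,0,0,-0.5,0,0,0,0,0,0,0,0,0,0,0,0,0,0,0,0,0,0.8,0,0,0,0,0,0,0.9,0,0,0,0,0,0,1,0,0,0,0,0,0,1,0,0,0,0,0,0,1]'

```text
time: 6.1
tool_pos: [0.6014, 0.282, 0.0155]
ee_rot: [3.142, -0.0, 1.337]
wrist_force: [-0.6, -0.7, -0.6]
width: 0.0939
```

Request:
send_rows --rows '[0,0,25,0,0,0,1,0,0,50,0,0,0,1,-25,-29,0,0,0,0,1,-25,-29,0,0,0,0,1,-25,-29,0,0,0,0,1,-25,-29,0,0,0,0,1,-25,-30,0,0,0,0,1,-25.5,-30,0,0,0,0,1]'

```text
time: 7.1
tool_pos: [0.4501, 0.1052, 0.0907]
ee_rot: [3.141, -0.0, 1.337]
wrist_force: [-0.2, -0.5, -0.4]
width: 0.0941
```

```bash
python3 - <<'E'
from m import *
a=snap('top','top1.png');b=snap('side','side1.png')
for n,s in(('top',a),('side',b)):
    for c,ce,st in blobs(s,n):
        if c!='yel': print(n,c,ce.round(1),st, onz(s,ce,.04).round(4))
c=np.hstack([cv2.resize(a['color'][190:320,150:300],(400,347)),cv2.resize(b['color'][170:300,190:340],(400,347))])
cv2.imwrite('pics/c1.png',c[:,:,::-1])
E
```

```text
top red [356.2 234.1] [347 225  19  19 274] [ 0.5987 -0.0919]
top red [356.3 295.7] [350 288  18  19 136] [ 0.4639 -0.0925]
top green [187.7 232.6] [176 221  28  26 436] [0.5995 0.2786]
top green [275.7 230.3] [266 221  20  19 289] [0.6059 0.0853]
top green [440.  305.1] [433 299  14  13 142] [ 0.4444 -0.2754]
side red [228.6 239.4] [222 236  14   8  84] [0.4524 0.0952]
side red [327.7 301. ] [316 294  24  15 288] [ 0.5909 -0.1277]
side red [245.4 323.2] [227 311  37  26 731] [ 0.4464 -0.1428]
side red [367.9 362.4] [353 351  31  24 567] [ 0.6111 -0.2736]
side green [282.4 183. ] [273 178  20  11 159] [0.6028 0.2813]
side green [306.3 242.3] [296 237  22  12 209] [0.5981 0.0451]
side green [259.5 392. ] [249 384  22  17 301] [ 0.4433 -0.2841]
```

View pics/c1.png

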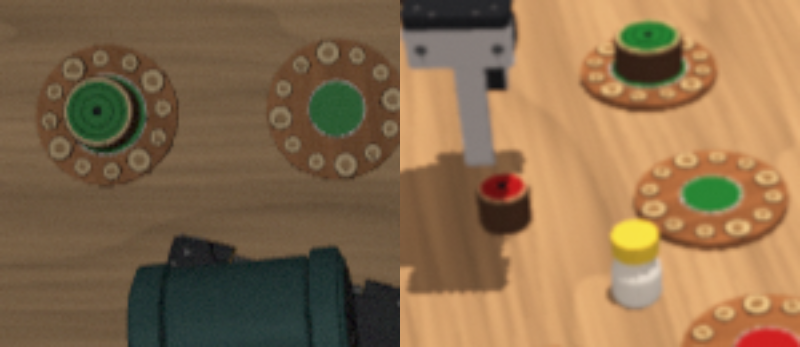

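The green large slice sits centred and flat on its base (side view gives 0.603, 0.281, against the base at 0.6025, 0.282). Next is the small red one.

Request:
send_rows --rows '[1,0.5,-30,0,0,0,1,0,0,-25,0,0,0,1,0,0,-18,0,0,0,1,0,0,-10,0,0,0,1,0,0,0,0,0,0,1,0,0,0,0,0,0,0,0,0,0,0,0,0,0,0,0,0,0,0,0,0]'

```text
time: 8.2
tool_pos: [0.4524, 0.1066, 0.0081]
ee_rot: [3.14, -0.001, 1.337]
wrist_force: [-0.0, 0.1, 0.6]
width: 0.0675
```

Request:
send_rows --rows '[0,0,0,0,0,0,0,0,0,0,0,0,0,0,0,0,0,0,0,0,0,0,0,0,0,0,0,0,0,0,0,0,0,0,0,0,0,0,0,0,0,0,0,0,0,0,0,0,0,0,0,0,0,0,0,0]'

```text
time: 9.2
tool_pos: [0.4519, 0.1065, 0.0075]
ee_rot: [-3.142, -0.0, 1.337]
wrist_force: [-0.2, -0.4, 0.2]
width: 0.0392
```

Request:
send_rows --rows '[0,0,20,0,0,0,0,0,0,45,0,0,0,0,0,0,45,0,0,0,0,30,-40,0,0,0,0,0,30,-40,0,0,0,0,0,30,-40,0,0,0,0,0,30,-40,0,0,0,0,0,29,-40,0,0,0,0,0]'

```text
time: 10.2
tool_pos: [0.6017, -0.0948, 0.1171]
ee_rot: [-3.141, -0.0, 1.337]
wrist_force: [1.4, 1.3, -0.1]
width: 0.0396
```

Request:
send_rows --rows '[0,0,-30,0,0,0,0,0,0,-30,0,0,0,0,0,0,-22,0,0,0,0,0,0,-12,0,0,0,0,0,0,-5,0,0,0,0,0,0,-2,0,0,0,0,0,0,0,0,0,0,0,0,0,0,0,0,0,0]'

```text
time: 11.2
tool_pos: [0.6015, -0.0936, 0.0174]
ee_rot: [3.14, -0.0, 1.337]
wrist_force: [-1.1, -0.7, 0.1]
width: 0.0391
```

Request:
send_rows --rows '[0,0,-0.5,0,0,0,0,0,0,-0.5,0,0,0,0,0,0,0,0,0,0,0,0,0,0,0,0,0,0.6,0,0,0,0,0,0,0.8,0,0,0,0,0,0,1,0,0,0,0,0,0,1,0,0,0,0,0,0,1]'

```text
time: 12.2
tool_pos: [0.6009, -0.0935, 0.0155]
ee_rot: [3.142, -0.0, 1.337]
wrist_force: [0.4, 0.6, -0.1]
width: 0.0862
```

Request:
send_rows --rows '[0,0,0,0,0,0,1,0,0,25,0,0,0,1,0,0,50,0,0,0,1,3,-35,0,0,0,0,1,3,-35,0,0,0,0,1,3,-35,0,0,0,0,1,3,-35,0,0,0,0,1,1,-32,0,0,0,0,1]'

```text
time: 13.2
tool_pos: [0.6139, -0.2667, 0.0904]
ee_rot: [3.142, -0.0, 1.337]
wrist_force: [-1.0, 0.0, 0.1]
width: 0.0939
```

Request:
send_rows --rows '[0,0,-30,0,0,0,1,0,0,-25,0,0,0,1,0,0,-18,0,0,0,1,0,0,-10,0,0,0,1,0,0,0,0,0,0,1,0,0,0,0,0,0,0,0,0,0,0,0,0,0,0,0,0,0,0,0,0]'

```text
time: 14.2
tool_pos: [0.6143, -0.2657, 0.0083]
ee_rot: [3.14, 0.0, 1.337]
wrist_force: [-1.0, -0.1, -0.7]
width: 0.0673
```

Request:
send_rows --rows '[0,0,0,0,0,0,0,0,0,0,0,0,0,0,0,0,0,0,0,0,0,0,0,0,0,0,0,0,0,0,0,0,0,0,0,0,0,0,0,0,0,0,0,0,0,0,0,0,0,0,0,0,0,0,0,0]'

```text
time: 15.2
tool_pos: [0.6141, -0.2656, 0.008]
ee_rot: [3.141, 0.0, 1.337]
wrist_force: [-0.8, 0.9, 5.2]
width: 0.0594
```

Request:
send_rows --rows '[0,0,15,0,0,0,0,0,0,35,0,0,0,0,0,0,35,0,0,0,0,-33,31,0,0,0,0,0,-33,31,0,0,0,0,0,-33,31,0,0,0,0,0,-33,31,0,0,0,0,0,-33,31.5,0,0,0,0,0]'

```text
time: 16.2
tool_pos: [0.4476, -0.1088, 0.0924]
ee_rot: [-3.141, -0.001, 1.337]
wrist_force: [0.8, 0.8, -0.2]
width: 0.0596
```

Request:
send_rows --rows '[0,0,-30,0,0,0,0,0,0,-25,0,0,0,0,0,0,-13,0,0,0,0,0,0,-5,0,0,0,0,0,0,-2,0,0,0,0,0,0,-1,0,0,0,0,0,0,0,0,0,0,0,0,0,0,0,0,0,0]'

```text
time: 17.2
tool_pos: [0.4493, -0.1101, 0.0169]
ee_rot: [3.141, -0.0, 1.337]
wrist_force: [-0.2, 0.4, 0.0]
width: 0.0596
```

Request:
send_rows --rows '[0,0,-0.5,0,0,0,0,0,0,-0.5,0,0,0,0,0,0,0,0,0,0,0,0,0,0,0,0,0,0.8,0,0,0,0,0,0,0.9,0,0,0,0,0,0,1,0,0,0,0,0,0,1,0,0,0,0,0,0,1]'

```text
time: 18.2
tool_pos: [0.4489, -0.1099, 0.0155]
ee_rot: [-3.142, -0.0, 1.337]
wrist_force: [0.7, 0.6, 0.2]
width: 0.094
```

Request:
send_rows --rows '[0,0,25,0,0,0,1,0,0,50,0,0,0,1,0,-33,0,0,0,0,1,-1,-33,0,0,0,0,1,-1,-33,0,0,0,0,1,-1,-34,0,0,0,0,1,-1,-34,0,0,0,0,1,-1,0,0,0,0,0,1]'

```text
time: 19.2
tool_pos: [0.4436, -0.2786, 0.0903]
ee_rot: [-3.141, -0.0, 1.334]
wrist_force: [0.2, -0.2, -0.7]
width: 0.0939
```

Request:
send_rows --rows '[0,0,-30,0,0,0,1,0,0,-25,0,0,0,1,0,0,-18,0,0,0,1,0,0,-10,0,0,0,1,0,0,0,0,0,0,1,0,0,0,0,0,0,0,0,0,0,0,0,0,0,0,0,0,0,0,0,0]'

```text
time: 20.2
tool_pos: [0.4443, -0.2773, 0.0082]
ee_rot: [3.14, 0.0, 1.337]
wrist_force: [0.0, 0.7, 0.3]
width: 0.0674
```

Request:
send_rows --rows '[0,0,0,0,0,0,0,0,0,0,0,0,0,0,0,0,0,0,0,0,0,0,0,0,0,0,0,0,0,0,0,0,0,0,0,0,0,0,0,0,0,0,0,0,0,0,0,0,0,0,0,0,0,0,0,0]'

```text
time: 21.2
tool_pos: [0.4439, -0.2769, 0.0075]
ee_rot: [-3.142, -0.0, 1.337]
wrist_force: [0.7, 0.1, 1.1]
width: 0.0395
```

Request:
send_rows --rows '[0,0,20,0,0,0,0,0,0,50,0,0,0,0,0,0,50,0,0,0,0,20,45,0,0,0,0,0,20,45,0,0,0,0,0,20,45,0,0,0,0,0,20,45,0,0,0,0,0,20,45,0,0,0,0,0]'

```text
time: 22.2
tool_pos: [0.5443, -0.0504, 0.1274]
ee_rot: [3.141, -0.0, 1.337]
wrist_force: [0.5, -1.0, 0.1]
width: 0.0395
```

Request:
send_rows --rows '[21,46,0,0,0,0,0,21,46,0,0,0,0,0,22,47,0,0,0,0,0,0,0,0,0,0,0,0,0,0,-30,0,0,0,0,0,0,-30,0,0,0,0,0,0,-20,0,0,0,0,0,0,0,0,0,0,0]'

```text
time: 23.2
tool_pos: [0.6058, 0.0858, 0.0451]
ee_rot: [-3.137, 0.002, 1.336]
wrist_force: [0.7, 0.4, 0.0]
width: 0.0397
```

Request:
send_rows --rows '[0,0,0,0,0,0,0,0,0,-14,0,0,0,0,0,0,-9,0,0,0,0,0,0,-5,0,0,0,0,0,0,-2,0,0,0,0,0,0,-1,0,0,0,0,0,0,0,0,0,0,0,0,0,0,0,0,0,0]'

```text
time: 24.2
tool_pos: [0.6082, 0.0871, 0.0168]
ee_rot: [3.141, -0.0, 1.337]
wrist_force: [0.2, 0.7, -0.1]
width: 0.0393
```

Request:
send_rows --rows '[0,0,-0.5,0,0,0,0,0,0,-0.5,0,0,0,0,0,0,0,0,0,0,0,0,0,0,0,0,0,0.6,0,0,0,0,0,0,0.8,0,0,0,0,0,0,1,0,0,0,0,0,0,1,0,0,0,0,0,0,1]'

```text
time: 25.2
tool_pos: [0.6079, 0.087, 0.0155]
ee_rot: [3.142, -0.0, 1.337]
wrist_force: [0.3, 0.0, 0.2]
width: 0.0861
```

Request:
send_rows --rows '[0,0,0,0,0,0,1,0,0,25,0,0,0,1,0,0,50,0,0,0,1,0,0,50,0,0,0,1,-40,40,0,0,0,0,1,-40,40,0,0,0,0,1,-40,40,0,0,0,0,1,-40,40,0,0,0,0,1]'

```text
time: 26.2
tool_pos: [0.4466, 0.2481, 0.1407]
ee_rot: [3.141, -0.001, 1.337]
wrist_force: [1.5, -0.1, -0.0]
width: 0.0942
```

Request:
send_rows --rows '[-35,45,5,0,0,0,1,-35,45,5,0,0,0,1,-35,45,5,0,0,0,1,-35,45,5,0,0,0,1,-30,35,5,0,0,0,1,-30,30,5,0,0,0,1,-30,20,5,0,0,0,1,0,0,0,0,0,0,1]'

```text
time: 27.2
tool_pos: [0.2161, 0.5133, 0.1759]
ee_rot: [-3.142, -0.001, 1.341]
wrist_force: [0.3, -0.4, -0.4]
width: 0.0939
```

```bash
python3 - <<'E'
from m import *
a=snap('top','top2.png');b=snap('side','side2.png')
for n,s in(('top',a),('side',b)):
    for c,ce,st in blobs(s,n):
        if c!='yel': print(n,c,ce.round(1),st, onz(s,ce,.04).round(4))
print(get_obs()['time'])
E
```

```text
top red [356.8 232.6] [352 227  11  12  87] [ 0.602  -0.0932]
top green [186.2 231.3] [176 221  21  21 372] [0.6025 0.2819]
top green [276.5 229.3] [268 223  18  14 197] [0.608  0.0836]
side red [327.7 287.1] [320 282  17  11 146] [ 0.6011 -0.0931]
side red [243.9 309.4] [230 300  28  19 413] [ 0.4493 -0.1101]
side red [248.9 331. ] [228 319  36  18  62] [ 0.4489 -0.1617]
side green [282.5 183. ] [273 178  20  11 157] [0.6031 0.2814]
side green [306.  229.7] [299 226  15   9  97] [0.6084 0.0868]
27.3
```

View pics/top2.png

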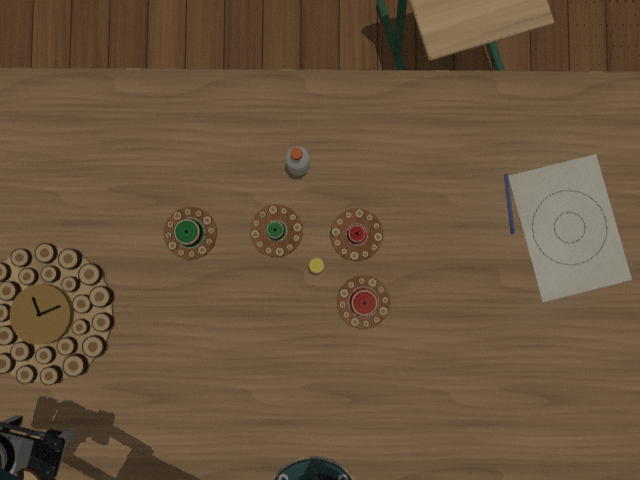

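View pics/side2.png

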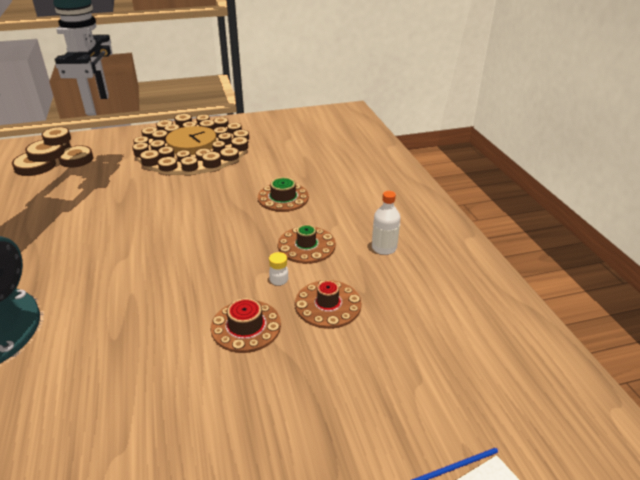

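All four slices sit on their matching bases, at about (186,232), (276,230), (357,233) and (364,302) in the top view. The jar at (316,266) and bottle at (297,158) haven't moved, and the arm is clear.

```bash
python3 -c "
from bench import *
print(close_job())"
```

```text
the job is handed in; nothing more can be done
None
```

All four slices are on the bases that match them in colour and size, and the job was handed in at about 27 s of the 96 s allowed. I located everything by triangulating from the two cameras, then picked up each slice across its bark, set it down gently and moved the arm clear.

- **Position:** in the final side view, each slice's face centre was within about 1 mm of its painted circle's centre, against the 12 mm limit.
- **Flatness and height:** all four look flat and stained side up. I took the slice tops as 40 mm above the table to get these positions and did not measure that height separately.
- **Top view:** this agreed to 1–2 mm for three of the slices. It was about 4 mm off for the small green one, because part of the painted circle under it was counted with the slice. The large red slice was not detected by colour in the top view, so its position comes from the side view and looking at the picture.
- **Jar and bottle:** both appear at the same pixels as at the start. The forces reported at the end of each move stayed under about 6 N.

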